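# Free the ratchet pawl and close the microplate press

### The job

Close the bench plate press on the microplate waiting in it: press the thumb tab of its ratchet pawl all the way down, so that the pawl swings clear of the teeth and stays clear, and then push the crossbar at the end of the propped-up press arm down until the arm is fully down. Nothing needs gripping or lifting: never raise the arm or force it down against the engaged pawl, leave the pawl released and the microplate in its nest, leave everything else on the bench where it stands, and finish clear of it all.

Things in the scene. Friction and masses are not known exactly. Their poses are not given: they have to be found in the camera images.
- press: The plate press, fixed to the bench: white base slab 160 (x) x 260 (y) x 25 mm with four small corner screws. Origin at the centre of its underside on the bench, z up; it is turned about z only. In its own frame the press arm runs from its hinge towards -y and the pawl's thumb tab sticks out towards +y. Two white cheek plates at y = +45 mm carry the hinge (tops at 100 mm), two at y = +105 mm carry the pawl pin (tops at 140 mm); all lie within 35 mm of x = 0.
- press_hinge (a point): Point on the arm's hinge axis, midway between the cheeks, at (0, +45, 85) mm in the press frame. The axis is the press's x axis.
- press_arm (a joint): Angle of the press arm, rad: 0 is fully down (level, on its stop, its 124 x 84 x 12 mm platen 1 mm above the microplate), positive is raised; starts at 0.66 to 0.82, upper stop 1.0. It stays where it is left and needs 4 to 10 N down on the crossbar. A dark toothed wheel (55 mm radius over the teeth) turns with it. With the pawl engaged it goes down only to 0.64, where a tooth meets the pawl.
- bar_mid (a point): Centre of the crossbar at the free end of the press arm: a black round bar, 24 mm diameter, 100 mm long, parallel to the press's x axis, 210 mm from the hinge axis. In the press frame, seen from the hinge, it lies at y = -210 cos(angle), z = +210 sin(angle) mm, so its centre stands 85 mm above the bench when down. The 22 mm wide arm joins it in the middle.
- pawl (a joint): Angle of the pawl, rad: 0 is engaged (as it starts), it grows as the thumb tab is pressed down, 0.42 is the end stop, fully released. The hook is clear of the teeth from about 0.15; it counts as released above 0.25. It turns about a pin parallel to the press's x axis at (0, +105, 129) mm in the press frame, takes about 4 to 6 N at the tab, and stays where it is left (no spring).
- tab_top (a point): Middle of the upper face of the pawl's flat steel thumb tab, 28 (x) x 26 (y) x 7 mm. Engaged it lies at (0, +155, 151) mm in the press frame; fully released it is 22 mm lower and 5 mm farther out along +y, tilted by 0.42 rad. Nothing stands above or below it.
- microplate: White 96-well microplate 127 x 86 x 14.5 mm lying loose in the nest on the press base, under the arm's platen. Origin at the centre of its underside, 25 mm above the bench. To be left there.
- tube_rack: White rack of purple-capped tubes, 200 x 75 x 102 mm high, loose bystander; origin under its centre.
- tip_box: White box with blue lid, 122 x 84 x 58 mm high, loose bystander; origin under its centre.
- vial: Amber vial, 28 mm diameter, 50 mm high, loose bystander standing close to the press on its -x side; origin under its centre.
- reagent: Small white bottle, 42 mm diameter, 65 mm high, loose bystander standing close to the press on its +x side; origin under its centre.
- wash_bottle: White bottle with blue cap, 68 mm diameter, 170 mm high, loose bystander; origin under its centre.
- sharps_bin: Yellow bin, 120 x 120 x 131 mm high, loose bystander; origin under its centre.
- spare_plate: A second 96-well microplate, 127 x 86 x 14.5 mm, lying loose on the bench away from the press, bystander; origin under its centre.

How it is judged:
By the outcome, as a careful person would: the job done as asked, in the order asked, and still so for the second after the job is handed in, with the robot touching nothing.
It also fails if it takes over 45 s, if anything falls off the work surface, if the arm or the gripper's body presses on something with over 40 N, if the wrist force passes 120 N, or if a joint passes its speed limit or range.

### The arm

A 6-joint arm with a two-finger parallel gripper is mounted at the origin on the work surface. World frame = base frame: x ahead of the robot, y to its left, z up, the work surface at z = 0. Lengths are in m, angles in rad, forces in N, time in s.
With the tool pointing down it reaches from about 0.375 to 0.925 m from the base axis. Payload 5.7 kg.
Tool frame: the origin (TCP) lies at the very end of the fingers, on their centre line; the grasp point (between the pads) lies 19 mm behind it; z points along the fingers, y is the direction in which the jaws open and shut (so a half turn about z gives the same grasp; the last joint's range is limited). The gripper opens to 85 mm and grips with 20 to 120 N. Pads are 22 mm wide; open, the fingers measure 114 mm over their backs; the gripper's body (76 mm by 85 mm) begins 54 mm behind the grasp point. The pads swing forward as they close: fully open they stand 13 mm farther back than shut.
Start: joints at [-1.378, 0.359, 1.51, -0, 1.272, -0.115], TCP at [0.182, -0.572, 0.231] pointing down, gripper open.
Joint ranges: [-2.97, 2.97], [-1.01, 2.36], [0.21, 2.38], [-0.96, 4.11], [0.2, 2.71], [-2.98, 2.98]. Speed limits (rad/s): [2.39, 2.39, 3.14, 3.14, 3.14, 3.14].

### API

Orientations are given as [roll, pitch, yaw] about the fixed x, y, z axes, in that order (R = Rz(yaw) Ry(pitch) Rx(roll)).
In Python, from station import monitor, vision, r, spotter gives the robot as it stands.
- The arm moves only by the shell command python3 -m creep 'ROWS' [OPENING] [FORCE]. ROWS is JSON, a list of rows, each a list of 2 entries, a list of its own where there are three numbers: the shift along the world's x, y, z in cm, then the turn, a rotation vector about the world's x, y, z in rad. In form: [[[tx, ty, tz], [rx, ry, rz]], ...]. A call has 1 to 5 rows; each row shifts and turns the commanded pose from where the row before left it; what a row does not reach is not made up. A row lasts 1/8 s, in which the tool goes at most 62.5 mm and 10.7 degrees, less where a joint would pass 70% of its speed; a pose out of reach is approached as far as the arm can. A call is refused whole if a number of a shift passes 6.25 or a number of a turn 0.188, either way. A call with a gripper value outside its range is refused whole. OPENING is the gripper command: -1 is shut, 1 is fully open, values between are in proportion, set as the call begins (- or left out, the last holds). The fingers move at their own pace and stop on an object; FORCE is the grip in N (left out, the last holds). Time passes only in rows, so rows that do not move let the fingers close. It gives the time, the measured TCP pose, the force and the opening at its end, in the units of the state.
- monitor.get_state(): the state, without advancing time (a new reading comes with each control period).
- vision.grab_frame(name): name is "scene" or "top" or "wrist"; returns (picture, depth): 384x512x3 uint8, red, green, blue; 384x512 float32, m along the optical axis (not along the pixel's ray), 0 where there is no reading.
- vision.camera_params(name): a dict with "intrinsics" (3x3 intrinsics, pixels), "world_from_camera" (4x4, takes a point from camera to world coordinates). Camera axes: x right, y down, z forward; pixel columns grow to the right and rows downward; lengths in m; the calibration is good to about 2 mm. The wrist camera is an equidistant fisheye: a pixel r from the principal point sees the ray r / f radians off the axis. A picture is of the moment at which its call begins: read the wrist's pose just before it. camera_params takes no time and is no camera call; for the wrist camera it gives the pose at the moment of the call.
- r.close_job(): hands the job in, once; it reports no verdict.
Trained networks look in the newest picture that a camera, given by its name, has taken for a name from the list of things; names that differ only in an ending like _2 or _b are one class to them, and where a whole thing is asked for, a point or a joint stands for the part that bears it (a point fixed in the world has none). Each returns a list of dicts, best first, with "p" (0 to 1); they miss things now and then, are a little off and sometimes report something else, mostly with a low value. They report only what shows in the picture. A call takes as long as a camera call.
- spotter.boxes_of(camera, thing): "at" ([column, row] in pixels, amid what is visible of it).
The state is a dict: "clock": time; "joints": joint angles; "qd": joint speeds; "joint_torque": joint torques, N m; "tcp_pos": TCP position; "tcp_rot": TCP orientation; "contact_force": force on the tool from outside, world axes, zero at the start; "torque": the same for the moment, N m; "grip_width": finger opening in m.
Only numpy, scipy, OpenCV 4.12 (cv2) and the standard library are available. Lean on these libraries where they do the work, as an engineer would, in place of code of your own. Each camera call takes 0.05 s, during which the arm holds its last target. There are 200 camera calls.

## Working session

There is one attempt and no reset: what is moved stays moved. The work goes in short steps, Python scripts to look and compute and a shell command to move; the robot and the scene stay as the last step left them, time stands still between calls to the robot, and variables do not carry over. Pictures are saved under pics/ and viewed, about 8 in all and at most 12, crops included, and the job is handed in when it is done.

```bash
mkdir -p pics; cat > h.py <<'E'
import numpy as np, cv2
from station import monitor, vision, r, spotter
def world(name,uv,d):
    p=vision.camera_params(name);K=np.array(p["intrinsics"]);T=np.array(p["world_from_camera"])
    u,v=uv;q=np.array([(u-K[0,2])/K[0,0]*d,(v-K[1,2])/K[1,1]*d,d,1]);return (T@q)[:3]
def proj(name,P):
    p=vision.camera_params(name);K=np.array(p["intrinsics"]);T=np.linalg.inv(np.array(p["world_from_camera"]))
    q=T@np.append(P,1);q=K@q[:3];return q[:2]/q[2]
def cloud(name,d):
    p=vision.camera_params(name);K=np.array(p["intrinsics"]);T=np.array(p["world_from_camera"])
    v,u=np.mgrid[:d.shape[0],:d.shape[1]]
    q=np.stack([(u-K[0,2])/K[0,0]*d,(v-K[1,2])/K[1,1]*d,d],-1);return q@T[:3,:3].T+T[:3,3]
E
python3 - <<'E'
from h import *
out=[]
for c in ("scene","top"):
    im,d=vision.grab_frame(c);cv2.imwrite(f"pics/{c}1.png",im[:,:,::-1]);np.save(f"{c}1.npy",d);out.append(im)
    C=cloud(c,d);p=vision.camera_params(c);print(c,np.round(np.array(p["world_from_camera"])[:3,3],3))
    for t in ("press","press_hinge","bar_mid","tab_top","press_arm","vial","reagent","microplate","wash_bottle","tube_rack","tip_box","sharps_bin","spare_plate"):
        for o in spotter.boxes_of(c,t)[:1]:
            u,v=o["at"];print(t,round(o["p"],2),np.round(o["at"]),np.round(C[int(v),int(u)],3))
E
```

```text
scene [1.22  0.646 0.858]
press 0.79 [268. 236.] [0.641 0.12  0.099]
press_hinge 0.93 [269. 232.] [0.631 0.113 0.101]
bar_mid 0.89 [261. 189.] [0.581 0.028 0.163]
tab_top 0.62 [286. 237.] [0.648 0.18  0.146]
press_arm 0.63 [170. 139.] [ 0.54  -0.441  0.091]
vial 0.57 [311. 225.] [0.482 0.134 0.045]
reagent 0.84 [220. 239.] [ 0.698 -0.     0.044]
microplate 0.98 [250. 219.] [ 0.585 -0.007  0.041]
wash_bottle 0.96 [170. 140.] [ 0.544 -0.441  0.084]
tube_rack 0.94 [413. 274.] [0.495 0.437 0.107]
tip_box 0.96 [356. 340.] [0.697 0.433 0.06 ]
sharps_bin 0.71 [211. 129.] [ 0.429 -0.363  0.119]
spare_plate 0.93 [147. 181.] [ 0.686 -0.379  0.018]
top [ 0.445 -0.023  1.397]
press 0.79 [227. 171.] [0.58  0.068 0.023]
press_hinge 0.83 [222. 167.] [0.58  0.075 0.139]
bar_mid 0.6 [182. 145.] [0.647 0.187 0.152]
tab_top 0.55 [184. 145.] [0.646 0.181 0.153]
press_arm 0.71 [243. 174.] [0.556 0.009 0.2  ]
vial 0.53 [210. 203.] [0.477 0.116 0.052]
reagent 0.63 [249. 138.] [ 0.677 -0.004  0.068]
wash_bottle 0.58 [399. 187.] [ 0.518 -0.447  0.131]
tube_rack 0.68 [117. 222.] [0.421 0.389 0.101]
tip_box 0.55 [114. 141.] [0.672 0.413 0.063]
sharps_bin 0.95 [393. 234.] [ 0.382 -0.423  0.139]
spare_plate 0.72 [368. 139.] [ 0.681 -0.387  0.014]
```

View pics/scene1.png

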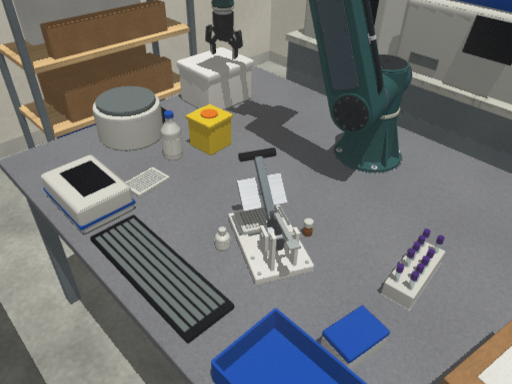

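View pics/top1.png

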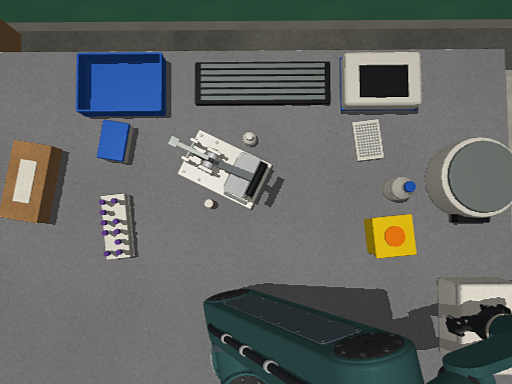

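The scene view shows the press at about (268,240), its crossbar at (258,155), the vial at (308,227) and the reagent at (222,240). The top view shows the tab at about (174,141) and the crossbar at (257,179). Next I fit the press pose.

```bash
cat > fit.py <<'E'
from h import *
from scipy.optimize import minimize
d=np.load("top1.npy");im=cv2.imread("pics/top1.png");C=cloud("top",d)
roi=np.zeros(d.shape,bool);roi[115:225,155:290]=1
base=roi&(C[...,2]>.017)&(C[...,2]<.034)&(im.min(2)>130)
n,l,st,_=cv2.connectedComponentsWithStats(base.astype(np.uint8));print(st[1:][st[1:,4]>60])
P=C[roi&(C[...,2]>.012)&(C[...,2]<.12)&(im.min(2)>130)][:,:2]
print("rect",cv2.minAreaRect((C[base][:,:2]*1000).astype(np.float32)))
bar=roi&(im.max(2)<60)&(C[...,2]>.15);B=C[bar];print("bar n",len(B),B.mean(0).round(3) if len(B) else 0, cv2.minAreaRect((B[:,:2]*1000).astype(np.float32)) if len(B) else 0, np.percentile(B[:,2],[5,50,95]) if len(B) else 0)
tab=np.zeros_like(roi);tab[130:155,160:190]=1;tab&=(C[...,2]>.12);T=C[tab]
print("tab",len(T));print(np.c_[np.argwhere(tab)[:,::-1],T.round(3)][::6])
big=cv2.resize(im[115:225,155:290],None,fx=5.5,fy=5.5,interpolation=cv2.INTER_CUBIC);cv2.imwrite("pics/topcrop.png",big)
E
python3 fit.py
```

```text
[[196 130  57  36 628]
 [189 156  13   8  62]
 [178 161  75  48 853]]
rect ((608.1351928710938, 62.285980224609375), (257.3336486816406, 205.51220703125), 63.679054260253906)
bar n 294 [ 0.536 -0.027  0.238] ((521.9227294921875, -32.904815673828125), (126.1135482788086, 88.75447845458984), 27.515235900878906) [0.22895072 0.23496934 0.24004457]
tab 153
[[ 1.770e+02  1.310e+02  4.450e-01 -2.300e-02  1.397e+00]
 [ 1.730e+02  1.370e+02  6.670e-01  2.130e-01  1.510e-01]
 [ 1.720e+02  1.380e+02  6.640e-01  2.160e-01  1.520e-01]
 [ 1.780e+02  1.380e+02  6.650e-01  1.990e-01  1.490e-01]
 [ 1.750e+02  1.390e+02  6.620e-01  2.070e-01  1.510e-01]
 [ 1.700e+02  1.400e+02  6.580e-01  2.210e-01  1.530e-01]
 [ 1.760e+02  1.400e+02  6.570e-01  2.030e-01  1.580e-01]
 [ 1.720e+02  1.410e+02  6.560e-01  2.160e-01  1.510e-01]
 [ 1.780e+02  1.410e+02  6.560e-01  1.980e-01  1.510e-01]
 [ 1.730e+02  1.420e+02  6.530e-01  2.130e-01  1.500e-01]
 [ 1.790e+02  1.420e+02  6.530e-01  1.950e-01  1.520e-01]
 [ 1.730e+02  1.430e+02  6.500e-01  2.130e-01  1.510e-01]
 [ 1.790e+02  1.430e+02  6.490e-01  1.950e-01  1.540e-01]
 [ 1.710e+02  1.440e+02  6.470e-01  2.190e-01  1.500e-01]
 [ 1.770e+02  1.440e+02  6.470e-01  2.020e-01  1.490e-01]
 [ 1.830e+02  1.440e+02  6.470e-01  1.840e-01  1.510e-01]
 [ 1.750e+02  1.450e+02  6.430e-01  2.060e-01  1.550e-01]
 [ 1.810e+02  1.450e+02  6.440e-01  1.890e-01  1.520e-01]
 [ 1.870e+02  1.450e+02  6.430e-01  1.720e-01  1.540e-01]
 [ 1.820e+02  1.460e+02  6.410e-01  1.870e-01  1.490e-01]
 [ 1.880e+02  1.460e+02  6.400e-01  1.690e-01  1.550e-01]
 [ 1.850e+02  1.470e+02  6.380e-01  1.780e-01  1.520e-01]
 [ 1.850e+02  1.480e+02  6.340e-01  1.770e-01  1.560e-01]
 [ 1.870e+02  1.490e+02  6.330e-01  1.730e-01  1.470e-01]
 [ 1.890e+02  1.510e+02  6.290e-01  1.690e-01  1.330e-01]
 [ 1.870e+02  1.540e+02  6.200e-01  1.750e-01  1.320e-01]]
```

View pics/topcrop.png

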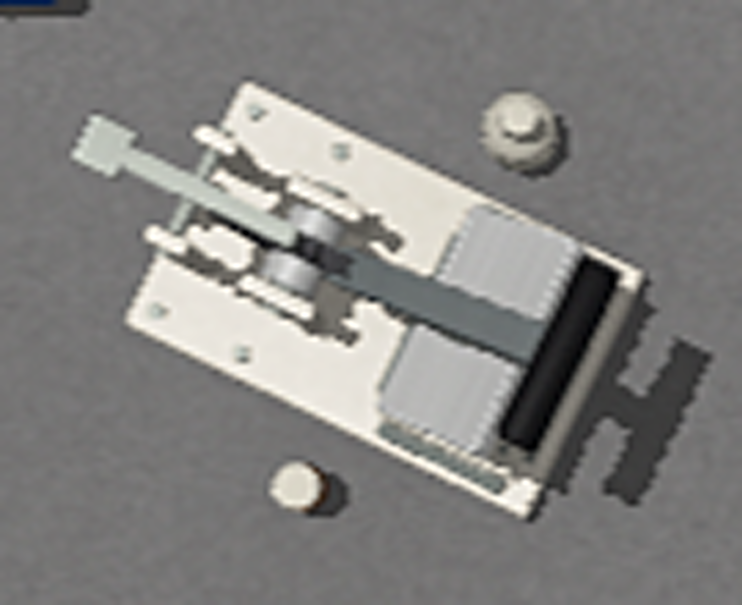

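The crop shows the slab corners at (248,83), (645,272), (528,518) and (128,320). The tab is at (104,146) and the crossbar runs from (600,260) to (518,445).

```bash
cat > pose.py <<'E'
from h import *
from scipy.optimize import least_squares
def ray(name,uv,z):
    a=world(name,uv,1.);o=np.array(vision.camera_params(name)["world_from_camera"])[:3,3];return o+(a-o)*(z-o[2])/(a[2]-o[2])
px=lambda c:(c[0]/5.5+155-.4,c[1]/5.5+115-.4)
W=np.array([ray("top",px(c),.025)[:2] for c in [(248,83),(645,272),(528,518),(128,320)]])
L=np.array([[80,130],[80,-130],[-80,-130],[-80,130]])/1000
R=lambda a:np.array([[np.cos(a),-np.sin(a)],[np.sin(a),np.cos(a)]])
s=least_squares(lambda p:((L@R(p[2]).T+p[:2])-W).ravel(),[.6,.06,-.45]);x,y,a=s.x
print("pose",s.x.round(4),"res mm",(s.fun*1000).round(1))
F=lambda P:np.append(R(a)@np.array(P[:2])+[x,y],P[2])
print("tab model",F([0,.155,.151]).round(4),"seen",ray("top",px((104,146)),.151).round(4))
print("hinge",F([0,.045,.085]).round(4))
for q in (.64,.7,.75,.8,0): print(q,F([0,.045-.21*np.cos(q),.085+.21*np.sin(q)]).round(4))
for z in (.22,.235,.245): print("bar seen",z,ray("top",px((559,352)),z).round(4))
d=np.load("scene1.npy");im=cv2.imread("pics/scene1.png");C=cloud("scene",d)
m=np.zeros(d.shape,bool);m[140:170,230:285]=1;m&=(im.max(2)<50)&(C[...,2]>.18)&(C[...,2]<.32);B=C[m]
print("bar scene",len(B),np.median(B,0).round(4),B[:,2].max(), "in press frame", ((np.median(B,0)[:2]-[x,y])@R(a)).round(4))
E
python3 pose.py; python3 -c "
from h import *;s=monitor.get_state();print({k:np.round(s[k],3) for k in ('clock','tcp_pos','tcp_rot','contact_force','grip_width')})"
```

```text
pose [ 0.5867  0.0707 -0.4596] res mm [ 3.2  0.5  0.1 -2.3 -1.3 -0.1 -2.1  2. ]
tab model [0.6555 0.2097 0.151 ] seen [0.6553 0.2114 0.151 ]
hinge [0.6067 0.1111 0.085 ]
0.64 [ 0.532  -0.0399  0.2104]
0.7 [ 0.5354 -0.0329  0.2203]
0.75 [ 0.5385 -0.0266  0.2281]
0.8 [ 0.5418 -0.02    0.2356]
0 [ 0.5135 -0.0771  0.085 ]
bar seen 0.22 [ 0.539  -0.0279  0.22  ]
bar seen 0.235 [ 0.5378 -0.0278  0.235 ]
bar seen 0.245 [ 0.537  -0.0278  0.245 ]
bar scene 244 [ 0.5468 -0.0224  0.2337] 0.2405526577520536 in press frame [ 0.0055 -0.1012]
{'clock': np.float64(1.4), 'tcp_pos': array([ 0.182, -0.572,  0.231]), 'tcp_rot': array([-3.142,  0.   ,  0.308]), 'contact_force': array([-0.184, -0.129,  0.075]), 'grip_width': np.float64(0.085)}
```

```bash
python3 -m creep '[[[0,0,5],[0,0,0]],[[0,0,5],[0,0,0.08]],[[3.16,5.24,0],[0,0,0.08]],[[3.16,5.24,0],[0,0,0.08]],[[3.16,5.24,0],[0,0,0.08]]]' -1 40
python3 -m creep '[[[3.16,5.24,0],[0,0,0.08]],[[3.16,5.24,0],[0,0,0.08]],[[3.16,5.24,0],[0,0,0.08]],[[3.16,5.24,0],[0,0,0.08]],[[3.16,5.24,0],[0,0,0.08]]]'
python3 -m creep '[[[3.16,5.24,0],[0,0,0.08]],[[3.16,5.24,0],[0,0,0]],[[3.16,5.24,0],[0,0,0]],[[3.16,5.24,0],[0,0,0]],[[3.16,5.24,0],[0,0,0]]]'
python3 -m creep '[[[3.16,5.24,0],[0,0,0]],[[3.16,5.24,0],[0,0,0]],[[0,0,0],[0,0,0]],[[0,0,0],[0,0,0]]]'
```

```text
clock: 2.02
tcp_pos: [0.2772, -0.4131, 0.3315]
tcp_rot: [3.141, -0.0, 0.63]
contact_force: [0.6, 0.9, 0.2]
grip_width: -0.0001
clock: 2.65
tcp_pos: [0.4354, -0.1508, 0.3316]
tcp_rot: [3.14, -0.0, 1.03]
contact_force: [1.2, 0.3, 0.8]
grip_width: -0.0
clock: 3.28
tcp_pos: [0.5934, 0.1114, 0.3314]
tcp_rot: [3.141, -0.0, 1.108]
contact_force: [1.8, -0.7, -0.6]
grip_width: 0.0001
clock: 3.78
tcp_pos: [0.6554, 0.2141, 0.3307]
tcp_rot: [-3.141, 0.001, 1.108]
contact_force: [-0.9, -0.8, -0.2]
grip_width: 0.0001
```

```bash
python3 -m creep '[[[0.1,0,-5],[0,0,0]],[[0,0,-5],[0,0,0]],[[0,0,-4.5],[0,0,0]],[[0,0,-1.5],[0,0,0]],[[0,0,0],[0,0,0]]]'
python3 - <<'E'
from h import *
im,d=vision.grab_frame("scene");c=cv2.resize(im[120:300,190:370,::-1],None,fx=3.3,fy=3.3,interpolation=cv2.INTER_CUBIC);cv2.imwrite("pics/s2.png",c)
E
```

```text
clock: 4.4
tcp_pos: [0.6564, 0.2132, 0.1714]
tcp_rot: [-3.141, 0.001, 1.107]
contact_force: [0.8, -1.1, 0.6]
grip_width: -0.0003
```

View pics/s2.png

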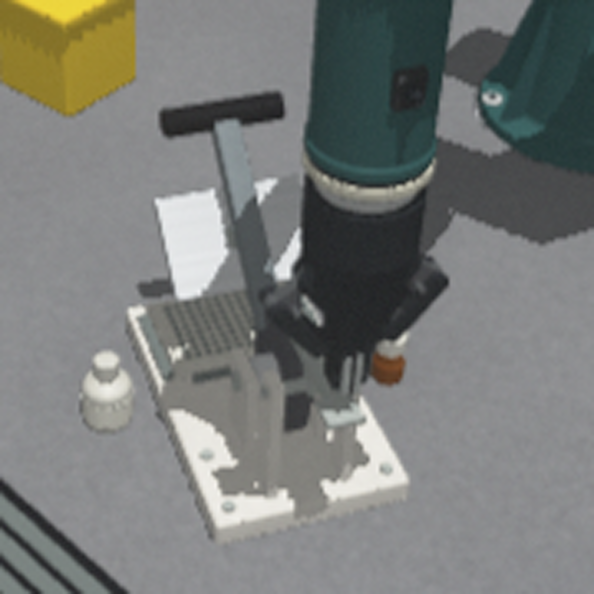

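The shut fingertips (350,400) stand right above the tab (342,415), so I press now.

```bash
python3 -m creep '[[[0,0,-1],[0,0,0]],[[0,0,-0.7],[0,0,0]],[[0,0,-0.5],[0,0,0]],[[0,0,-0.5],[0,0,0]]]'
python3 -m creep '[[[0,0,-0.4],[0,0,0]],[[0,0,-0.4],[0,0,0]],[[0,0,0],[0,0,0]]]'
```

```text
clock: 4.95
tcp_pos: [0.6579, 0.2161, 0.1455]
tcp_rot: [3.141, -0.004, 1.108]
contact_force: [-0.4, 7.9, 5.6]
grip_width: -0.0
clock: 5.32
tcp_pos: [0.6587, 0.2167, 0.1376]
tcp_rot: [3.139, -0.005, 1.108]
contact_force: [1.8, 5.9, 3.4]
grip_width: 0.0001
```

```bash
python3 -m creep '[[[0,0,-0.3],[0,0,0]],[[0,0,-0.2],[0,0,0]],[[0,0,0],[0,0,0]]]'
python3 -m creep '[[[0,0,-0.2],[0,0,0]],[[0,0,-0.2],[0,0,0]],[[0,0,0],[0,0,0]]]'
```

```text
clock: 5.7
tcp_pos: [0.6589, 0.217, 0.1328]
tcp_rot: [3.139, -0.006, 1.108]
contact_force: [1.6, 6.8, 3.9]
grip_width: 0.0001
clock: 6.08
tcp_pos: [0.6592, 0.2172, 0.1311]
tcp_rot: [3.138, -0.007, 1.108]
contact_force: [-1.8, 6.2, 15.7]
grip_width: -0.0003
```

The force jumped at z = 0.131, the predicted end-stop height. I lift off and check.

```bash
python3 -m creep '[[[0,0,1],[0,0,0]],[[0,0,3],[0,0,0]],[[0,0,6],[0,0,0]],[[0,0,6],[0,0,0]],[[-1.2,-2.5,5],[0,0,0]]]'
python3 -m creep '[[[-2.5,-5,0],[0,0,0]],[[-2.5,-5,0],[0,0,0]],[[-2.5,-5,0],[0,0,0]],[[-2.5,-5,0],[0,0,0]],[[0,0,0],[0,0,0]]]'
python3 - <<'E'
from h import *
im,d=vision.grab_frame("scene");cv2.imwrite("pics/s3.png",cv2.resize(im[120:300,190:370,::-1],None,fx=3.3,fy=3.3,interpolation=cv2.INTER_CUBIC))
im2,d2=vision.grab_frame("top");C=cloud("top",d2)
m=np.zeros(d2.shape,bool);m[130:150,162:182]=1;m&=(C[...,2]>.06)&(C[...,2]<.2)
from numpy import c_
x,y,a=.5867,.0707,-.4596
P=C[m];Q=np.c_[(P[:,:2]-[x,y])@np.array([[np.cos(a),-np.sin(a)],[np.sin(a),np.cos(a)]]),P[:,2]]
k=abs(Q[:,0])<.013;Q=Q[k&(Q[:,1]>.14)]
print(len(Q),np.polyfit(Q[:,1],Q[:,2],1),Q.mean(0).round(4),Q[:,1].min(),Q[:,1].max())
E
```

```text
clock: 6.7
tcp_pos: [0.6452, 0.19, 0.3395]
tcp_rot: [3.14, -0.001, 1.109]
contact_force: [0.8, -0.6, 0.5]
grip_width: -0.0
clock: 7.32
tcp_pos: [0.5428, -0.0139, 0.3373]
tcp_rot: [-3.141, 0.002, 1.103]
contact_force: [0.7, -0.1, -0.5]
grip_width: 0.0003
76 [-0.467542    0.20336762] [1.000e-04 1.572e-01 1.299e-01] 0.1403569874409332 0.17211114159172908
```

View pics/s3.png

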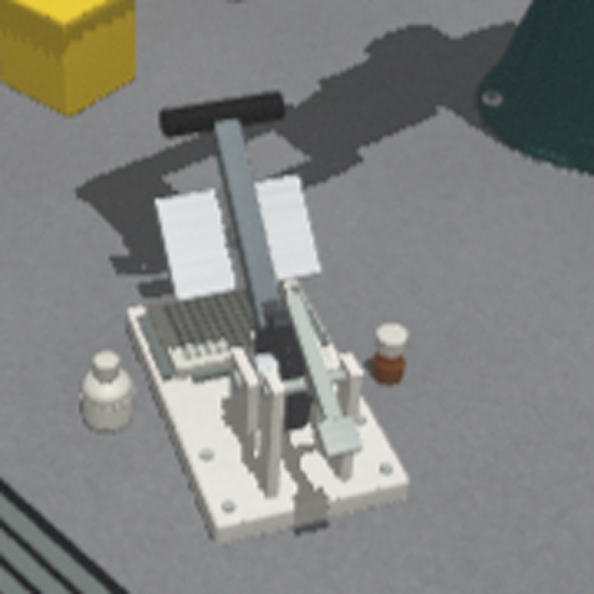

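The pawl hook is swung clear and stays up: the tab at (340,435) is tilted 0.44 rad by the depth fit. The crossbar at (222,113) has not moved. Next I go above the bar and push it down along its arc.

```bash
python3 -m creep '[[[-0.5,-1.5,-3],[0,0,0]],[[0,0,-3],[0,0,0]],[[0,0,-2.5],[0,0,0]],[[0,0,0],[0,0,0]]]'
python3 -m creep '[[[0,0,-1],[0,0,0]],[[-0.4,-0.8,-1.1],[0,0,0]],[[-0.4,-0.8,-1.2],[0,0,0]],[[-0.4,-0.7,-1.4],[0,0,0]],[[0,0,0],[0,0,0]]]'
```

```text
clock: 7.92
tcp_pos: [0.5388, -0.0243, 0.2502]
tcp_rot: [-3.137, 0.001, 1.109]
contact_force: [1.0, 0.1, 0.3]
grip_width: -0.0001
clock: 8.55
tcp_pos: [0.5278, -0.0503, 0.2054]
tcp_rot: [3.14, 0.001, 1.107]
contact_force: [-0.1, 0.0, 0.2]
grip_width: -0.0002
```

Zero force is suspicious, so I look before continuing.

```bash
python3 - <<'E'
from h import *
im,d=vision.grab_frame("scene");cv2.imwrite("pics/s4.png",cv2.resize(im[100:280,180:360,::-1],None,fx=3.3,fy=3.3,interpolation=cv2.INTER_CUBIC))
print(monitor.get_state()["tcp_pos"],monitor.get_state()["contact_force"])
E
```

```text
[ 0.52768637 -0.04956893  0.20536498] [-0.00863181 -0.58460534 -0.03839126]
```

View pics/s4.png

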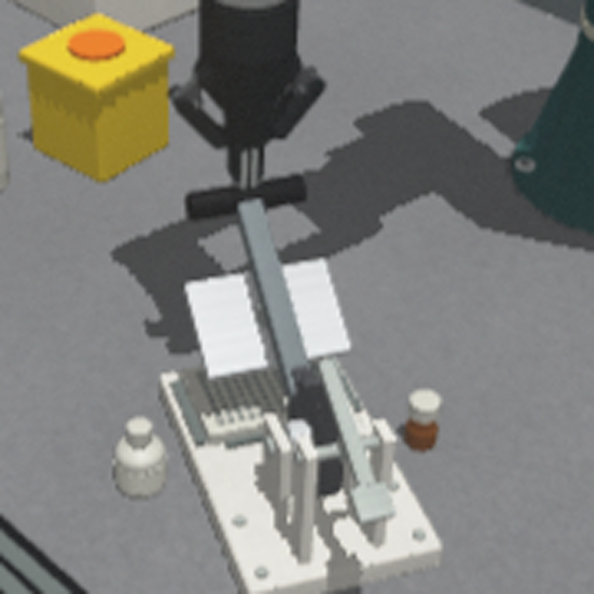

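The fingertips are at (250,180), on or just behind the bar at (245,197). I compare the bar angle with the image by projection.

```bash
python3 - <<'E'
from h import *
x,y,a=.5867,.0707,-.4596
f=lambda p:(proj("scene",p)-[180,100])*3.3
for q in (.5,.54,.6,.65,.7,.75,.8):
    v=.045-.21*np.cos(q);print(q,f([x+v*.4436,y+v*.8962,.085+.21*np.sin(q)]).round(0))
print("tcp",f(monitor.get_state()["tcp_pos"]).round(0), "bar before seen in same crop px ~",(257.3-180)*3.3,(154.2-100)*3.3)
im,d=vision.grab_frame("scene");C=cloud("scene",d)
m=np.zeros(d.shape,bool);m[153:167,236:273]=1;m&=(im.max(2)<50)&(C[...,2]>.15)&(C[...,2]<.3)
P=C[m];Q=np.c_[(P[:,:2]-[x,y])@np.array([[np.cos(a),-np.sin(a)],[np.sin(a),np.cos(a)]]),P[:,2]]
for lo,hi in((-.05,-.025),(.03,.05)):
    k=Q[(Q[:,0]>lo)&(Q[:,0]<hi)];print(len(k),np.percentile(k,[2,50,98],axis=0).round(4))
E
```

```text
0.5 [243. 200.]
0.54 [244. 196.]
0.6 [247. 189.]
0.65 [250. 185.]
0.7 [252. 180.]
0.75 [255. 177.]
0.8 [258. 174.]
tcp [245. 184.] bar before seen in same crop px ~ 255.09000000000003 178.85999999999996
53 [[-0.046  -0.1299  0.1894]
 [-0.0354 -0.1236  0.2012]
 [-0.0255 -0.1187  0.2079]]
51 [[ 0.0304 -0.1308  0.1854]
 [ 0.0405 -0.1233  0.1993]
 [ 0.0499 -0.1192  0.2078]]
```

The bar has followed to 0.54 rad, past the pawl limit, so there is contact. I continue along the arc.

```bash
python3 -m creep '[[[-0.3,-0.5,-0.9],[0,0,0]],[[-0.2,-0.4,-0.9],[0,0,0]],[[-0.3,-0.5,-1.4],[0,0,0]],[[-0.2,-0.5,-1.4],[0,0,0]],[[-0.2,-0.3,-1.5],[0,0,0]]]'
python3 -m creep '[[[-0.1,-0.3,-1.5],[0,0,0]],[[-0.1,-0.1,-1.2],[0,0,0]],[[0,-0.1,-1],[0,0,0]],[[0,0,-0.5],[0,0,0]],[[0,0,0],[0,0,0]]]'
```

```text
clock: 9.28
tcp_pos: [0.5162, -0.0725, 0.1449]
tcp_rot: [3.139, 0.002, 1.109]
contact_force: [-2.0, -5.2, 8.5]
grip_width: 0.0
clock: 9.9
tcp_pos: [0.5138, -0.0759, 0.1021]
tcp_rot: [-3.142, -0.0, 1.108]
contact_force: [0.3, 0.6, -1.4]
grip_width: 0.0
```

```bash
python3 -m creep '[[[0,0,-0.3],[0,0,0]],[[0,0,-0.3],[0,0,0]],[[0,0,0],[0,0,0]]]'
python3 -m creep '[[[0,0,-0.3],[0,0,0]],[[0,0,0],[0,0,0]]]'
```

```text
clock: 10.28
tcp_pos: [0.5137, -0.0761, 0.0968]
tcp_rot: [3.141, 0.001, 1.108]
contact_force: [-2.3, -2.3, 6.1]
grip_width: 0.0001
clock: 10.52
tcp_pos: [0.5139, -0.0762, 0.0961]
tcp_rot: [3.14, 0.001, 1.109]
contact_force: [-8.6, -0.8, 31.4]
grip_width: -0.0004
```

The arm is firmly on its stop: 31 N at z = 0.096, against 0.097 predicted. I lift clear and verify.

```bash
python3 -m creep '[[[0,0,1],[0,0,0]],[[0,0,4],[0,0,0]],[[0,0,6],[0,0,0]],[[0,0,6],[0,0,0]],[[-1,-5,3],[0,0,0]]]'
python3 -m creep '[[[-1,-6,0],[0,0,0]],[[-1,-6,0],[0,0,0]],[[-1,-6,0],[0,0,0]],[[0,0,0],[0,0,0]],[[0,0,0],[0,0,0]]]'
python3 - <<'E'
from h import *
im,d=vision.grab_frame("scene");cv2.imwrite("pics/s5.png",cv2.resize(im[110:300,180:370,::-1],None,fx=3.1,fy=3.1,interpolation=cv2.INTER_CUBIC))
im2,d2=vision.grab_frame("top");cv2.imwrite("pics/t5.png",im2[:,:,::-1]);C=cloud("top",d2);C1=cloud("top",np.load("top1.npy"))
x,y,a=.5867,.0707,-.4596;R=np.array([[np.cos(a),-np.sin(a)],[np.sin(a),np.cos(a)]])
def pf(C,im):
    return np.concatenate([(C[...,:2]-[x,y])@R,C[...,2:]],-1)
Q=pf(C,im2)
t=Q[(abs(Q[...,0])<.013)&(Q[...,1]>.147)&(Q[...,1]<.175)&(Q[...,2]>.06)&(Q[...,2]<.2)];print("tab slope",np.polyfit(t[:,1],t[:,2],1)[0],t.mean(0).round(4))
b=Q[(im2.max(2)<60)&(abs(Q[...,0])<.055)&(Q[...,1]<-.12)&(Q[...,1]>-.22)&(Q[...,2]>.05)];print("bar",len(b),b.mean(0).round(4),np.percentile(b[:,2],[5,50,95]).round(4))
old=cv2.imread("pics/top1.png")
for n,(u,v) in dict(vial=(209,203),reagent=(250,138)).items():
    g=lambda I:cv2.cvtColor(I,cv2.COLOR_BGR2GRAY)
    T=g(old)[v-7:v+8,u-7:u+8];r_=cv2.matchTemplate(g(im2[:,:,::-1].copy())[v-14:v+15,u-14:u+15],T,cv2.TM_CCOEFF_NORMED);print(n,cv2.minMaxLoc(r_)[1::2])
E
```

```text
clock: 11.15
tcp_pos: [0.5056, -0.1241, 0.2969]
tcp_rot: [3.137, -0.002, 1.113]
contact_force: [1.1, -1.0, -0.4]
grip_width: 0.0001
clock: 11.78
tcp_pos: [0.4735, -0.3051, 0.2927]
tcp_rot: [-3.14, -0.001, 1.107]
contact_force: [0.9, 1.0, -0.4]
grip_width: -0.0002
tab slope -0.42939615338647286 [-1.000e-04  1.594e-01  1.290e-01]
bar 243 [-0.0005 -0.1644  0.0946] [0.0875 0.0951 0.0997]
vial (0.9997797012329102, (7, 7))
reagent (0.9998145699501038, (7, 7))
```

View pics/s5.png

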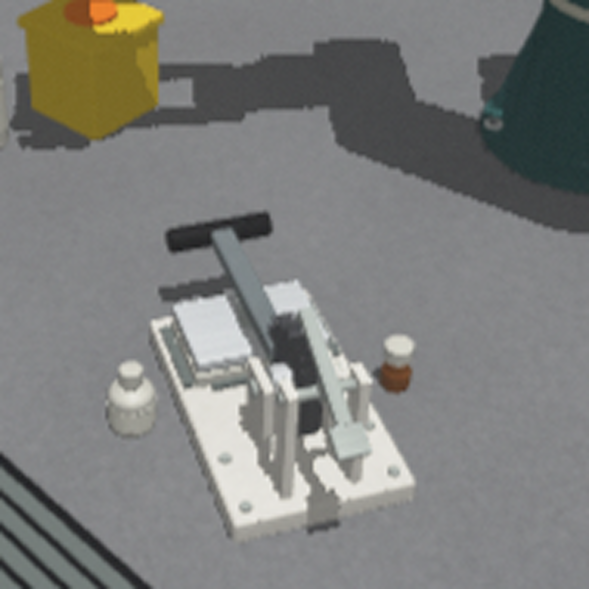

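View pics/t5.png

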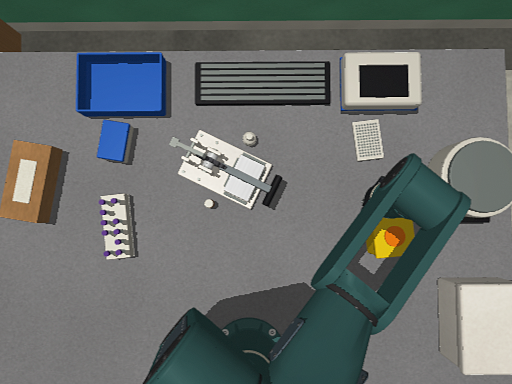

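Both views agree. The arm is level, with the bar at (220,230). The pawl is released, with the tab at (350,440). The plate is in its nest, and the vial and reagent have not moved. I hand in.

```bash
python3 -c "
from station import r
print(r.close_job())"
```

```text
the job is handed in; nothing more can be done
None
```

The press is closed on the microplate, and I handed the job in at about 12 s of the 45 s allowed.

- **Pawl:** I pressed the thumb tab with shut fingers down to its end stop, where the force rose to 16 N. After lifting off, its slope in depth gave about 0.44 rad. It read about 0.41 rad again at the end, against an end stop of 0.42.
- **Press arm:** I then pushed the crossbar down along its arc until it met its stop, with 31 N at a tip height of 96 mm. After I backed off, the bar measured 164 mm out from the press centre with its top at about 97 to 100 mm. A level arm should give 165 mm and 97 mm.
- **Surroundings:** The vial and reagent matched their starting images exactly. The microplate looks to be in its nest under the platen. The robot ended clear, 0.29 m above the bench.
- **Not fully checked:** In the last top view the robot arm hid the wash bottle and part of the sharps bin. I judged those clear only because the tool passed well above them.
- **Odd reading:** The force read about zero once while the bar was part-way down. The image showed the bar had followed to 0.54 rad, so I continued.

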